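# Close up the games box and the wide drawer

## Robot

A 6-joint arm with a two-finger parallel gripper is mounted at the origin on the work surface. World frame = base frame: x ahead of the robot, y to its left, z up, the work surface at z = 0. Lengths are in m, angles in rad, forces in N, time in s.
With the tool pointing down it reaches from about 0.35 to 0.775 m from the base axis. Payload 7.3 kg.
Tool frame: the origin (TCP) lies on the centre line of the jaws, within the pads' length; the fingertips stand 14 mm ahead of it and the grasp point (between the pads) lies 5 mm behind it; z points along the fingers, y is the direction in which the jaws open and shut (so a half turn about z gives the same grasp; the last joint's range is limited). The gripper opens to 92 mm and grips with 3 to 60 N. Pads are 19 mm wide; open, the fingers measure 130 mm over their backs; the gripper's body (75 mm by 190 mm) begins 47 mm behind the grasp point.
Start: joints at [1.159, 0.342, 1.524, -0, 1.275, -0.146], TCP at [0.138, 0.507, 0.203] pointing down, gripper open.
Joint ranges: [-2.53, 2.53], [-0.77, 2.02], [0.04, 2.7], [-1, 4.14], [0.28, 2.66], [-3.11, 3.11]. Speed limits (rad/s): [2.57, 2.57, 3.14, 3.14, 3.14, 3.14].

## Interface

Orientations are given as [roll, pitch, yaw] about the fixed x, y, z axes, in that order (R = Rz(yaw) Ry(pitch) Rx(roll)).
In Python, from cell import telemetry, cams, robot gives the robot as it stands.
- The arm moves only by the tool servo_tool, never from a script. Its argument "targets" is text: rows parted by semicolons, each of 4 numbers parted by spaces: the shift along the tool's x, y, z in mm, then the turn about the tool's z in rad. In form: x y z yaw; .... A call has 1 to 20 rows; each row shifts and turns the pose as measured when the row begins, along the tool's axes as they then stand; what a row does not reach is not made up. A row lasts 1/8 s, in which the tool goes at most 62.5 mm and 10.7 degrees, less where a joint would pass 70% of its speed; a pose out of reach is approached as far as the arm can. A call with a gripper value outside its range is refused whole. "hand" is the opening, from 0 (shut) to 1 (fully open), set as the call begins (left out, the last holds). The fingers move at their own pace and stop on an object; "squeeze" is the grip in N (left out, the last holds). Time passes only in rows, so rows that do not move let the fingers close. It gives the time, the measured TCP pose, the force and the opening at its end, in the units of the state.
- telemetry.observe(): the state, without advancing time (a new reading comes with each control period).
- cams.read_camera(name): name is "scene" or "top" or "wrist"; returns a dict with "color" (480x640x3 uint8, red, green, blue), "K" (3x3 intrinsics, pixels), "R" (3x3) and "t" (3): a world point X has camera coordinates R X + t. Camera axes: x right, y down, z forward; pixel columns grow to the right and rows downward; lengths in m; the calibration is good to about 2 mm. A picture is of the moment at which its call begins. There is no depth.
- robot.hand_in(): hands the job in, once; it reports no verdict.
Trained networks look in a picture, given as the dict that the camera call returned (one of the last four; its "shot" number tells which), for a name from the list of things; names that differ only in an ending like _2 or _b are one class to them, and where a whole thing is asked for, a point or a joint stands for the part that bears it (a point fixed in the world has none). Each returns a list of dicts, best first, with "score" (0 to 1); they miss things now and then, are a little off and sometimes report something else, mostly with a low value. They report only what shows in the picture. A call takes as long as a camera call. They do not tell look-alikes from the thing itself.
- cams.cut_out(picture, query): "region" (480x640 bool, what is visible of it) and "extent" ([centre column, centre row, width, height] in pixels, round what is visible of it).
The state is a dict: "time": time; "qpos": joint angles; "qvel": joint speeds; "joint_efforts": joint torques, N m; "tool_pos": TCP position; "tool_rot": TCP orientation; "contact_force": force on the tool from outside, world axes, zero at the start; "torque": the same for the moment, N m; "opening": finger opening in m.
Only numpy, scipy, OpenCV 4.12 (cv2) and the standard library are available. Lean on these libraries where they do the work, as an engineer would, in place of code of your own. Each camera call takes 0.05 s, during which the arm holds its last target.

## Task

Tidy up after the games evening: with the fingertips, push the wide drawer of the little drawer unit fully shut, and ease the open lid of the wooden games box down until it is fully closed, without slamming it. Leave the narrow drawer beside it open just as it stands, because the remote control propped in it sticks out over its front. Only push: do not pick up, knock or shift any of the other things on the table.

Things in the scene. Friction and masses are not known exactly. Their poses are not given: they have to be found in the camera images.
- drawer_unit: low wooden drawer unit, fixed to the table: 160 mm deep (x) x 220 mm wide (y) x 80 mm high. Origin: centre of its underside. Its front is its -x side; z up. Two drawers side by side in the front; they open along its -x.
- wide_drawer (a joint): opening of the wide drawer in m: 0 = fully shut, grows as it comes out along the unit's -x (stop at 0.09). It starts partly open. Slides with about 2 N of friction plus light damping, no spring, and stays where it is left. It is filled with card boxes to z = 61 mm; no handle, only a dark round mark.
- wide_front (a point): centre of the outer front face of the wide drawer (moves with it), 40 mm above the table. The front panel is 132 mm wide, 72 mm high (from 4 to 76 mm above the table), 12 mm thick. Shut, this point lies at x = -92, y = +42 mm in the unit's frame.
- narrow_drawer (a joint): opening of the narrow drawer in m, same sense as the wide one. It starts partly open and must stay as it is.
- narrow_front (a point): centre of the outer front face of the narrow drawer (80 mm wide, same height as the wide one, 4 mm gap between their edges), at y = -68 mm in the unit's frame. A black remote control, 42 mm wide and 16 mm thick, is fixed sloping in this drawer; it projects about 33 mm out over the front, its highest point 98 mm above the table.
- lid_box: wooden games box, open-topped and fixed to the table: 150 mm deep (x) x 160 mm wide (y) x 85 mm high. Origin: centre of its underside. Its front is its -x side; z up. The lid is hinged along its +x upper rim.
- lid (a joint): lid opening angle in rad: 0 = closed, lying level on the box; grows as the free edge rises. It starts between 0.7 and 1.1. A stiff hinge: the lid stays at any angle where it is left, and takes about 0.1 to 0.2 N m to push down. No handle.
- lid_hinge (a point): middle of the hinge line, on the lid's underside: at x = +75, y = 0, z = 85 mm in the box's frame. The hinge line runs along the box's y.
- lid_edge (a point): middle of the free edge of the lid, on its upper (outer) face, 152 mm from the hinge line. The lid is a plain board 152 x 160 x 10 mm; closed, its top is 95 mm above the table. Open, its outer face looks up and away from the box's front.
- card_deck: boxed deck of cards lying in front of the games box, 63 x 90 x 20 mm; leave alone. Origin: centre of underside.
- coasters: round stack of cork coasters, 60 mm across, 14 mm high, on top of the drawer unit over the narrow drawer towards the back; leave alone. Origin: centre of underside.
- mug: white mug, 76 mm across with a handle, 85 mm high, behind the drawer unit; leave alone. Origin: centre of underside.
- candle_jar: amber glass candle jar with metal lid, 66 mm across, 70 mm high, behind the games box; leave alone. Origin: centre of underside.
- water_bottle: clear water bottle, 68 mm across, 240 mm high; leave alone. Origin: centre of underside.
- paper_roll: kitchen paper roll standing on end, 100 mm across, 200 mm high; leave alone. Origin: centre of underside.
- plant_pot: small plant in a white pot, 92 mm across, 75 mm high with leaves to 140 mm; leave alone. Origin: centre of underside.
Mind the look-alikes: they are no part of the job. Leave any blue or pink look-alike of the lid_box alone.

How it is judged:
By the outcome, as a careful person would: the job done as asked, in the order asked, and still so for the second after the job is handed in, with the robot touching nothing.
It also fails if it takes over 48 s, if anything falls off the work surface, if the arm or the gripper's body presses on something with over 40 N, if the wrist force passes 120 N, or if a joint passes its speed limit or range.

## Working session

There is one attempt and no reset: what is moved stays moved. The work goes in short steps, Python scripts to look and compute and a tool call to move; the robot and the scene stay as the last step left them, time stands still between calls to the robot, and variables do not carry over. Pictures are saved under pics/ and viewed, and the job is handed in when it is done.

Besides the shell and the picture viewer there is one more tool, called after ">>>" in YAML: its name, and indented under it one key for each argument. servo_tool: Moves the arm, as the interface text tells. Its arguments: {"type":"object","properties":{"targets":{"type":"string"},"hand":{"type":"number"},"squeeze":{"type":"number"}},"required":["targets"]}

```bash
mkdir -p pics; ls; python3 - <<'E'
from cell import telemetry, cams, robot
import cv2,pickle
s=telemetry.observe();print(s)
for n in("scene","top"):
    p=cams.read_camera(n);cv2.imwrite(f"pics/{n}0.png",p["color"][:,:,::-1]);pickle.dump(p,open(f"{n}0.pkl","wb"))
    print(n,p["K"],p["R"],p["t"])
E
```

```text
pics
{'time': 0.0, 'qpos': array([ 1.15899267e+00,  3.42745678e-01,  1.52504421e+00, -3.63927401e-05,
        1.27536517e+00, -1.45997807e-01]), 'qvel': array([ 0.00146327,  0.00091428, -0.00010643, -0.00188717,  0.00084537,
        0.00012022]), 'joint_efforts': array([-2.51216705e-03, -4.31259942e+01, -2.44205046e+01,  7.14538177e-02,
        5.63717773e-02, -8.45825571e-05]), 'tool_pos': array([0.13771854, 0.50615099, 0.20262358]), 'tool_rot': array([-3.14004181e+00, -1.92868536e-04,  2.87579728e+00]), 'contact_force': array([-0.64284308, -0.15141246,  0.27995353]), 'torque': array([ 0.01731   ,  0.05278328, -0.00897899]), 'opening': 0.09167010494287542}
scene [[527.69121187   0.         314.10468071]
 [  0.         527.69121187 225.36749162]
 [  0.           0.           1.        ]] [[ 0.25527425  0.96675119  0.01507296]
 [ 0.66818033 -0.16512485 -0.72544388]
 [-0.69883482  0.1952586  -0.68811625]] [-0.13846663 -0.29491328  1.83296753]
top [[443.6648462    0.         312.33722953]
 [  0.         443.6648462  231.86206695]
 [  0.           0.           1.        ]] [[-0.06604523 -0.99781576  0.00131734]
 [-0.97660092  0.06437012 -0.2052002 ]
 [ 0.20466719 -0.01483901 -0.97871913]] [0.03006134 0.53819131 0.99156678]
```

View pics/scene0.png

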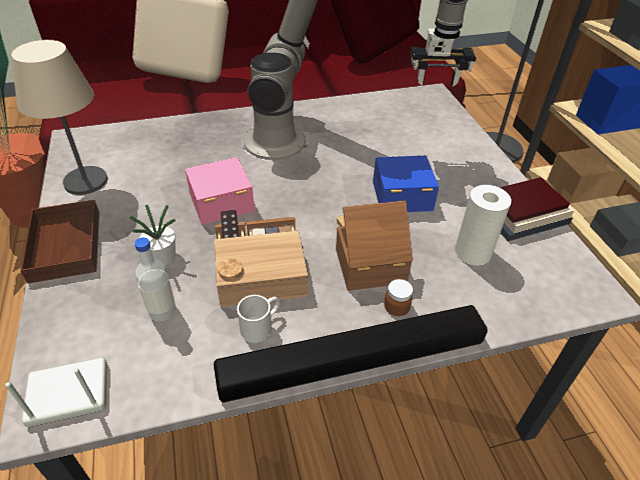

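View pics/top0.png

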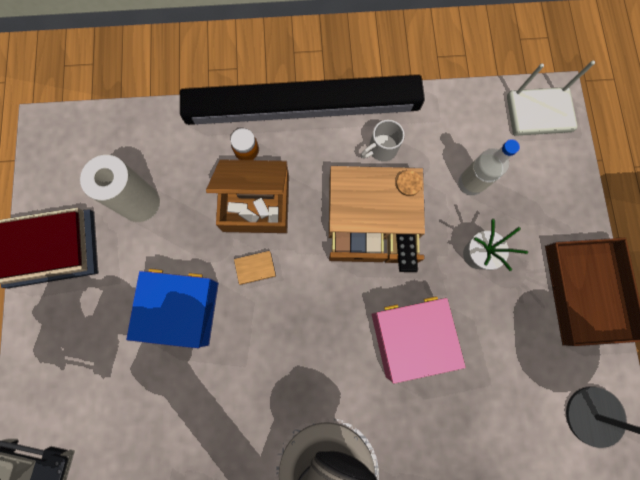

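The target is the wooden box at top-view pixel (250,205), with its lid open. The blue box (172,310) and the pink box (420,340) are closed look-alikes. The drawer unit is at (378,200). I'll enlarge these to check and to get corner pixels.

```bash
python3 - <<'E'
import cv2
a=cv2.imread("pics/top0.png");b=cv2.imread("pics/scene0.png")
cv2.imwrite("pics/c1.png",cv2.resize(a[140:290,195:445],None,fx=3.2,fy=3.2,interpolation=cv2.INTER_CUBIC))
cv2.imwrite("pics/c2.png",cv2.resize(b[185:325,200:430],None,fx=3.4,fy=3.4,interpolation=cv2.INTER_CUBIC))
E
```

```text
(no output)
```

View pics/c1.png

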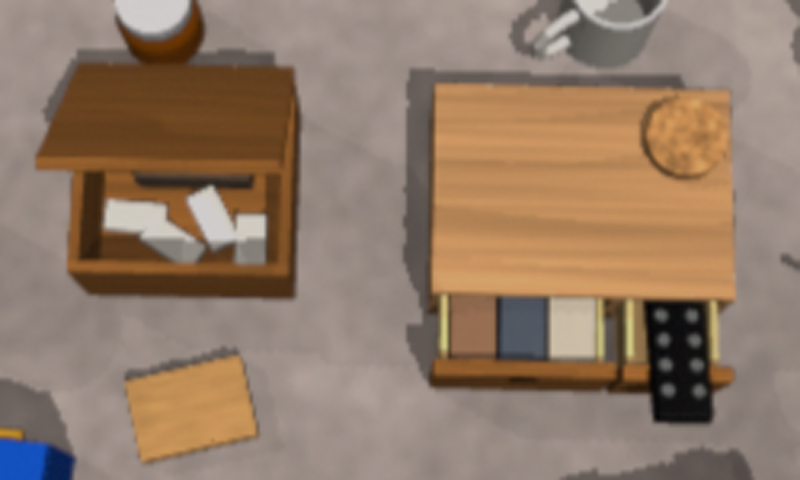

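View pics/c2.png

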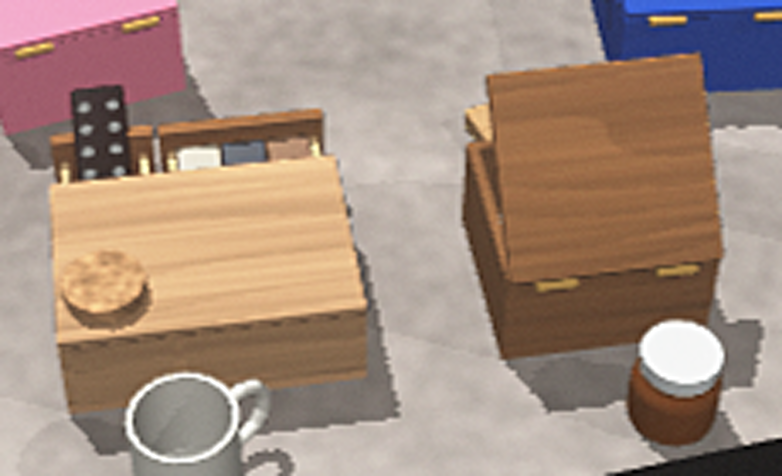

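```bash
cat > fit.py <<'E'
import numpy as np,pickle
from scipy.optimize import least_squares
P={n:pickle.load(open(n+"0.pkl","rb")) for n in("top","scene")}
def proj(n,X):
    p=P[n];c=p["R"]@X+p["t"];u=p["K"]@c;return u[:2]/u[2]
def px(n,u):return np.array(u)/3.2+[195,140] if n=="top" else np.array(u)/3.4+[200,185]
def W(q,l):
    c,s=np.cos(q[2]),np.sin(q[2]);l=np.array(l)
    return np.array([q[0]+c*l[0]-s*l[1],q[1]+s*l[0]+c*l[1],l[2]])
U=[("top",(433,83),(.08,.11,.08)),("top",(731,90),(.08,-.11,.08)),("top",(735,298),(-.08,-.11,.08)),("top",(432,294),(-.08,.11,.08)),
("scene",(50,185),(-.08,-.11,.08)),("scene",(335,157),(-.08,.11,.08)),("scene",(366,307),(.08,.11,.08)),("scene",(57,342),(.08,-.11,.08)),
("scene",(370,376),(.08,.11,0)),("scene",(72,411),(.08,-.11,0)),
("scene",(322,110),("w",.108,.076)),("scene",(157,127),("w",-.024,.076)),("scene",(52,139),("n",-.108,.076)),("top",(431,374),("w",.108,.076)),("top",(735,372),("n",-.108,.076))]
def fu(q):
    r=[]
    for n,u,l in U:
        l=list(l)
        if l[0]=="w":l[0]=-.092-q[3]
        if l[0]=="n":l[0]=-.092-q[4]
        r.append(proj(n,W(q,l))-px(n,u))
    return np.ravel(r)
B=[("top",(70,272),(-.075,.08,.085)),("top",(295,272),(-.075,-.08,.085)),("top",(93,293),(-.075,.08,0)),("top",(295,297),(-.075,-.08,0)),
("scene",(503,357),(.075,-.08,0)),("scene",(716,325),(.075,.08,0)),
("scene",(488,75),("e",-.08)),("scene",(702,55),("e",.08)),("scene",(512,282),("h",-.08)),("scene",(721,255),("h",.08)),("top",(37,165),("e",.08)),("top",(283,169),("e",-.08)),("top",(78,65),("h",.08)),("top",(295,68),("h",-.08))]
def fb(q):
    r=[];c,s=np.cos(q[3]),np.sin(q[3])
    for n,u,l in B:
        if l[0]=="e":l=(.075-.152*c+.01*s,l[1],.085+.152*s+.01*c)
        if l[0]=="h":l=(.075+.01*s,l[1],.085+.01*c)
        r.append(proj(n,W(q,l))-px(n,u))
    return np.ravel(r)
if __name__=="__main__":
  for f,q0 in((fu,[.5,-.1,0,.05,.05]),(fb,[.5,.2,0,.9])):
    s=least_squares(f,q0,loss="soft_l1");print(s.x.round(4));print(f(s.x).reshape(-1,2).round(1).tolist())
E
python3 fit.py
```

```text
[ 0.6033 -0.1595 -0.0864  0.0437  0.041 ]
[[-0.7, -0.6], [-1.3, -0.9], [-0.5, -0.0], [-1.2, -0.7], [-0.7, -1.0], [-0.6, -1.9], [0.1, -0.9], [-0.4, -0.2], [-1.3, -0.3], [-1.2, 0.4], [-0.5, -0.9], [-0.5, -0.8], [-1.1, -0.3], [-0.4, -1.5], [-1.0, -0.2]]
[ 0.6327  0.1295 -0.0691  0.7494]
[[-0.7, 0.0], [-1.4, 0.3], [-0.6, 1.0], [0.5, -0.0], [-1.1, 0.5], [-4.0, 1.5], [-2.0, -0.5], [-2.3, -1.9], [-0.9, 0.4], [0.5, -0.1], [-0.6, 0.3], [-0.4, -0.7], [-0.7, -0.9], [-0.6, -1.6]]
```

```bash
cat > h.py <<'E'
import numpy as np,pickle
from fit import *
def ray(n,u,z):
    p=P[n];C=-p["R"].T@p["t"];d=p["R"].T@np.linalg.solve(p["K"],[u[0],u[1],1]);return (C+(z-C[2])/d[2]*d).round(3)
E
python3 - <<'E'
from h import *
from fit import fu,fb
u=least_squares(fu,[.5,-.1,0,.05,.05],loss="soft_l1").x;b=least_squares(fb,[.5,.2,0,.9],loss="soft_l1").x
print("wide front",W(u,(-.092-u[3],.042,.04)),"shut",W(u,(-.092,.042,.04)))
print("remote tip",W(u,(-.092-u[4]-.033,-.047,.098)))
th=b[3]
for r in(.13,.152):
  for t in(th,.5,.25,0):print(r,t,W(b,(.075-r*np.cos(t)+.01*np.sin(t),0,.085+r*np.sin(t)+.01*np.cos(t))).round(4))
for k,px_,z in(("pink",[(374,314),(444,298),(464,366),(393,382)],.09),("blue",[(134,272),(216,278),(207,348),(128,340)],.09),("roll",[(104,177),(127,177)],.2),("deck",[(234,259),(275,266)],.02)):
  print(k,[ray("top",q,z).tolist() for q in px_])
E
```

```text
wide front [ 0.47175721 -0.10595888  0.04      ] shut [ 0.51529517 -0.10973118  0.04      ]
remote tip [ 0.43391672 -0.19201368  0.098     ]
0.13 0.7493896195155147 [0.6194 0.1305 0.1809]
0.13 0.5 [0.5985 0.1319 0.1561]
0.13 0.25 [0.5844 0.1329 0.1269]
0.13 0 [0.5779 0.1333 0.095 ]
0.152 0.7493896195155147 [0.6033 0.1316 0.1959]
0.152 0.5 [0.5793 0.1332 0.1666]
0.152 0.25 [0.5631 0.1344 0.1323]
0.152 0 [0.5559 0.1349 0.095 ]
pink [[0.339, -0.128, 0.09], [0.363, -0.286, 0.09], [0.217, -0.31, 0.09], [0.194, -0.155, 0.09]]
blue [[0.467, 0.399, 0.09], [0.441, 0.217, 0.09], [0.291, 0.239, 0.09], [0.319, 0.41, 0.09]]
roll [[0.654, 0.422, 0.2], [0.651, 0.374, 0.2]]
deck [[0.492, 0.187, 0.02], [0.469, 0.089, 0.02]]
```

>>> servo_tool:
  targets: "-35 -27 1 0;-35 -27 1 0;-35 -27 1 0;-35 -27 1 0;-35 -27 0 0;-35 -27 0 0;-35 -27 0 0;-35 -27 0 0;-35 -27 0 0;-35 -27 0 0;0 0 0 -0.18"
  hand: 0
  squeeze: 20

```text
time: 1.48
tool_pos: [0.4113, 0.1419, 0.1958]
tool_rot: [-3.137, -0.004, 3.062]
contact_force: [-0.7, 1.2, 0.1]
opening: 0.0006
```

>>> servo_tool:
  targets: "-4 -30 0 0;-4 -30 0 0;-4 -30 0 0;-4 -30 0 0;-4 -30 0 0;-4 -30 0 0;-4 -30 0 0;-4 -30 0 0;0 0 25 0;0 0 30 0;0 0 30 0;0 0 30 0;0 0 22 0"

```text
time: 3.1
tool_pos: [0.4225, -0.1098, 0.0542]
tool_rot: [-3.137, -0.006, 3.061]
contact_force: [-0.1, 0.9, 0.6]
opening: 0.0004
```

```bash
cat > shot.py <<'E'
import sys,cv2,pickle
from cell import cams
k=sys.argv[1]
for n,(r0,r1,c0,c1) in(("top",(140,290,195,445)),("scene",(185,325,200,430))):
    p=cams.read_camera(n);a=p["color"][r0:r1,c0:c1,::-1]
    pickle.dump(p,open(f"{n}{k}.pkl","wb"))
    cv2.imwrite(f"pics/{n}{k}.png",cv2.resize(a,None,fx=3.2,fy=3.2,interpolation=cv2.INTER_CUBIC))
E
python3 shot.py 1
```

```text
(no output)
```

View pics/top1.png

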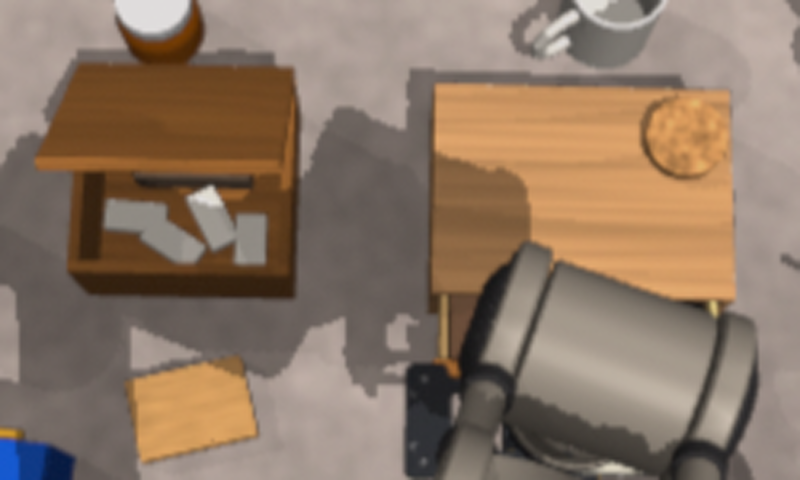

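View pics/scene1.png

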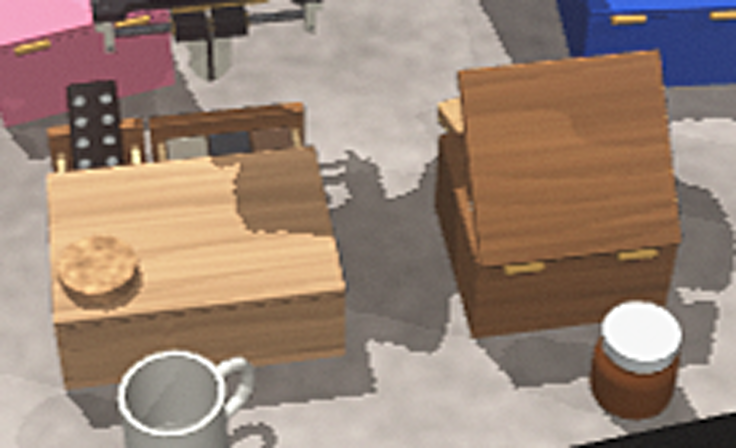

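The fingertips hang in front of the wide drawer at about (210,70) in the scene crop. I'll shift them left, away from the remote, and then push.

>>> servo_tool:
  targets: "0 15 -3 0;0 10 -2 0;-12 0 0 0;-12 0 0 0;-8 0 0 0;-8 0 0 0;-8 0 0 0;-8 0 0 0;-8 0 0 0;-8 0 0 0;0 0 0 0"

```text
time: 4.58
tool_pos: [0.5029, -0.0895, 0.061]
tool_rot: [-3.136, -0.005, 3.062]
contact_force: [0.2, 0.3, 0.1]
opening: 0.0003
```

>>> servo_tool:
  targets: "-2 0 0 0;-2 0 0 0"

```text
time: 4.82
tool_pos: [0.5066, -0.0896, 0.0609]
tool_rot: [-3.137, -0.005, 3.062]
contact_force: [0.2, 0.7, 0.8]
opening: 0.0002
```

```bash
python3 shot.py 2
```

```text
(no output)
```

View pics/scene2.png

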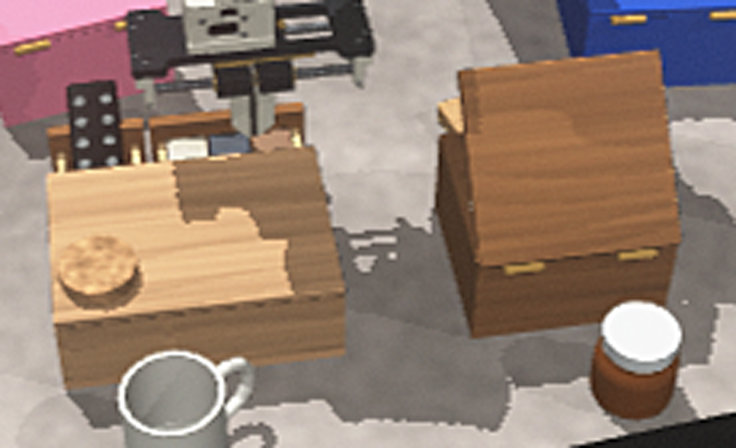

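```bash
python3 - <<'E'
from h import *
for n,s,o in(("scene",3.2,(200,185)),("top",3.2,(195,140))):
  for X in([.5066,-.0896,.047],[.4225,-.1098,.04],[.5066,-.0896,.113]):
    print(n,X,(proj(n,np.array(X))-o)*s)
# residual reproj of model
E
```

```text
scene [0.5066, -0.0896, 0.047] [252.81636047 157.87230793]
scene [0.4225, -0.1098, 0.04] [210.69574682 102.52771759]
scene [0.5066, -0.0896, 0.113] [250.34385591 100.38360473]
top [0.5066, -0.0896, 0.047] [491.79056156 331.84209525]
top [0.4225, -0.1098, 0.04] [527.98287438 444.4586483 ]
top [0.5066, -0.0896, 0.113] [499.53573413 314.82301003]
```

View pics/top2.png

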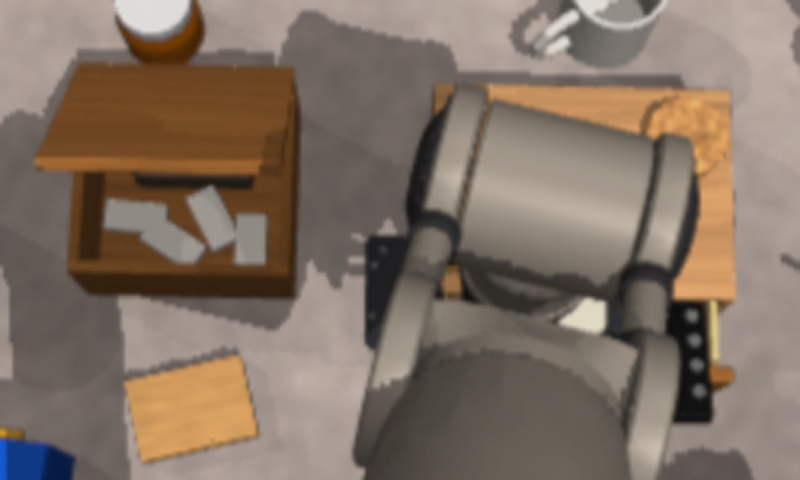

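```bash
python3 - <<'E'
import pickle,cv2
from h import *
p=pickle.load(open("scene2.pkl","rb"));a=p["color"][150:250,220:340,::-1]
a=cv2.resize(a,None,fx=6,fy=6,interpolation=cv2.INTER_CUBIC)
for z in(.047,.061,.076,.113,.16):
  u=(proj("scene",np.array([.5066,-.0896,z]))-(220,150))*6
  cv2.circle(a,tuple(int(v) for v in u),4,(0,0,255),1)
cv2.imwrite("pics/z2.png",a)
E
```

```text
(no output)
```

View pics/z2.png

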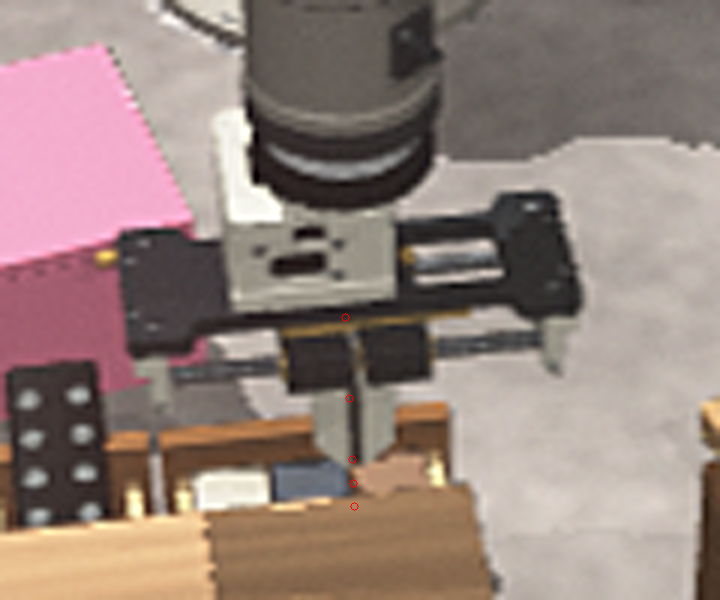

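```bash
python3 - <<'E'
import pickle,cv2
from h import *
from fit import fu
from cell import cams,telemetry
p=cams.read_camera("wrist");P["wrist"]=p;pickle.dump(p,open("wrist2.pkl","wb"))
print("cam centre",-p["R"].T@p["t"],p["R"][2],telemetry.observe()["tool_pos"],telemetry.observe()["qpos"])
a=p["color"][:,:,::-1].copy()
u=least_squares(fu,[.5,-.1,0,.05,.05],loss="soft_l1").x
for l in[(-.092-u[3],.108,.076),(-.092-u[3],-.024,.076),(-.08,.11,.08),(-.08,-.11,.08),(-.08,0,.08)]:
  X=W(u,l); c=p["R"]@X+p["t"]
  if c[2]>0: q=proj("wrist",X);print(l,q);cv2.circle(a,tuple(int(v) for v in q),5,(0,0,255),2)
for z in(.061-.014,.061,.076,.09):
  q=proj("wrist",np.array([.5066,-.0896,z]));print(z,q);cv2.circle(a,tuple(int(v) for v in q),5,(255,0,0),2)
cv2.imwrite("pics/w2.png",a)
for X in([.514,.005,.113],[.514,.005,.14],[.477,.008,.113],[.551,.002,.113]):print((proj("top",np.array(X))-(195,140))*3.2)
E
```

```text
cam centre [ 0.44169639 -0.08356238  0.24284103] [ 0.23861547 -0.02429117 -0.97081028] [ 0.50664605 -0.08965394  0.06089881] [-0.32003209  0.48790642  1.73624257 -0.00776758  0.92133991 -1.80609665]
(np.float64(-0.1357010741296736), 0.108, 0.076) [426.24646666 219.29596239]
(np.float64(-0.1357010741296736), -0.024, 0.076) [128.98416518 217.15001772]
(-0.08, 0.11, 0.08) [424.11488926 337.9604675 ]
(-0.08, -0.11, 0.08) [-44.33715273 334.0552143 ]
(-0.08, 0, 0.08) [189.37115271 336.00352496]
0.047 [320.68775449 269.26745757]
0.061 [320.56814635 278.09008933]
0.076 [320.41968046 289.04134919]
0.09 [320.25732655 301.0170281 ]
[362.91572875 313.18305137]
[362.62240305 305.51599327]
[362.02022997 366.04199229]
[363.79749884 261.13447945]
```

View pics/w2.png

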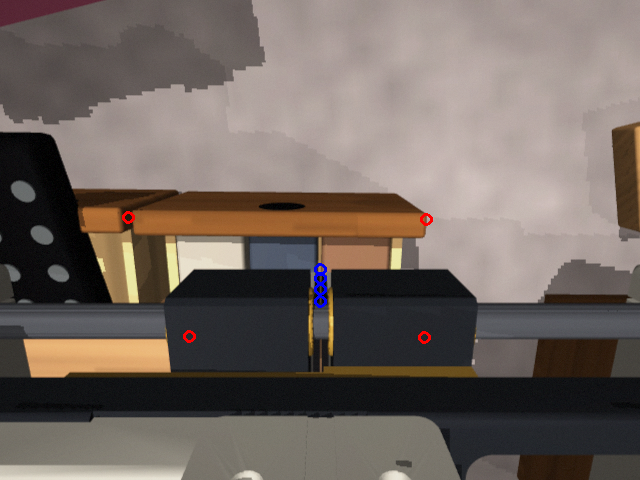

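```bash
python3 - <<'E'
import pickle,cv2
from h import *
a=P["scene"]["color"][0:110,380:510,::-1]
a=cv2.resize(a,None,fx=6,fy=5.4,interpolation=cv2.INTER_CUBIC)
ty=np.array([.262,.965,0])
for z in(.189,.203,.218,.255):
 for s in(-.055,0,.055):
  u=(proj("scene",np.array([.1377,.5062,z])+s*ty)-(380,0))*(6,5.4)
  cv2.circle(a,tuple(int(v) for v in u),4,(0,0,255),1)
cv2.imwrite("pics/z0.png",a)
E
```

```text
(no output)
```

View pics/z0.png

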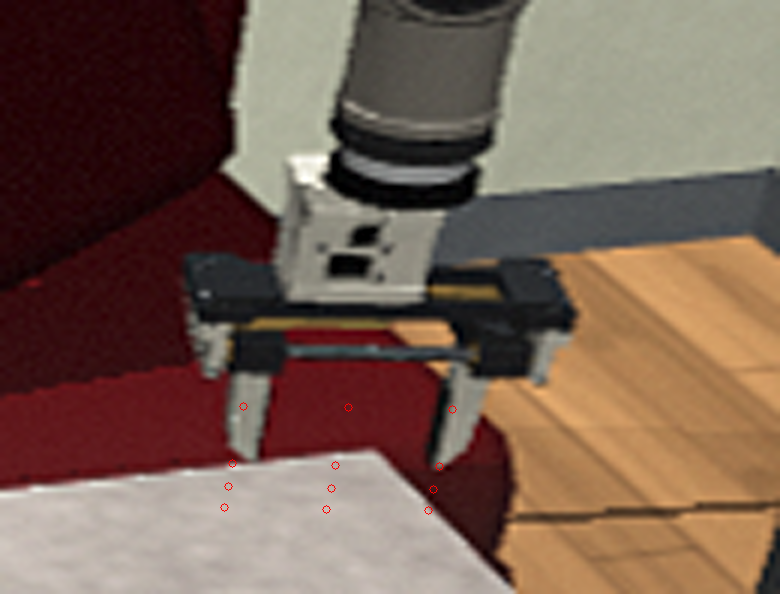

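The pictures disagree with the stated geometry. In three views the fingertips sit about 29 mm higher than the reported TCP minus 14 mm, so real tip height is about the reported z + 15 mm. Sideways they agree. The closed fingers passed over the 76 mm front panel without touching it, and the drawer did not move. I'll lift, back off, and come down lower.

>>> servo_tool:
  targets: "0 0 -15 0;0 0 -10 0;20 0 0 0;20 0 0 0;20 0 0 0;20 0 0 0;5 0 20 0;0 0 20 0;0 0 12 0;0 0 0 0"

```text
time: 6.22
tool_pos: [0.4229, -0.0842, 0.042]
tool_rot: [-3.133, 0.007, 3.062]
contact_force: [0.2, 0.4, -0.5]
opening: 0.0006
```

```bash
python3 shot.py 3;  python3 - <<'E'
import pickle,cv2
from h import *
from cell import telemetry
t=telemetry.observe()["tool_pos"];print(t)
p=pickle.load(open("scene3.pkl","rb"));a=p["color"][140:240,220:340,::-1]
a=cv2.resize(a,None,fx=6,fy=6,interpolation=cv2.INTER_CUBIC)
for z in(-.014,.015):
  u=(proj("scene",t+[0,0,z])-(220,140))*6
  cv2.circle(a,tuple(int(v) for v in u),4,(0,0,255),1)
cv2.imwrite("pics/z3.png",a)
E
```

```text
[ 0.42355323 -0.08440437  0.04264489]
```

View pics/z3.png

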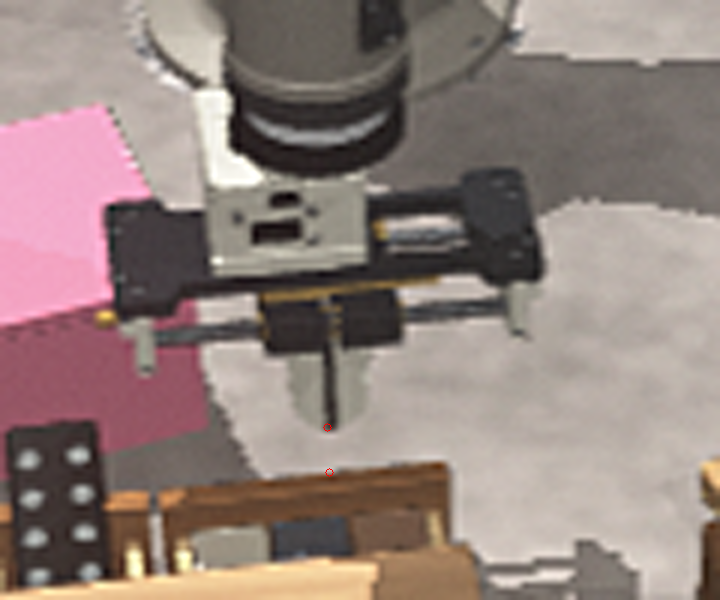

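The tip matches reported z + 15 mm, so it is at about 57 mm. I'll go 12 mm lower and push.

>>> servo_tool:
  targets: "0 0 10 0;0 0 2 0;-12 0 0 0;-12 0 0 0;-6 0 0 0;-6 0 0 0;-6 0 0 0;-6 0 0 0;0 0 0 0"

```text
time: 7.45
tool_pos: [0.4755, -0.089, 0.0313]
tool_rot: [-3.132, 0.009, 3.062]
contact_force: [0.7, -0.2, -0.6]
opening: 0.0004
```

```bash
python3 shot.py 4
```

```text
(no output)
```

View pics/scene4.png

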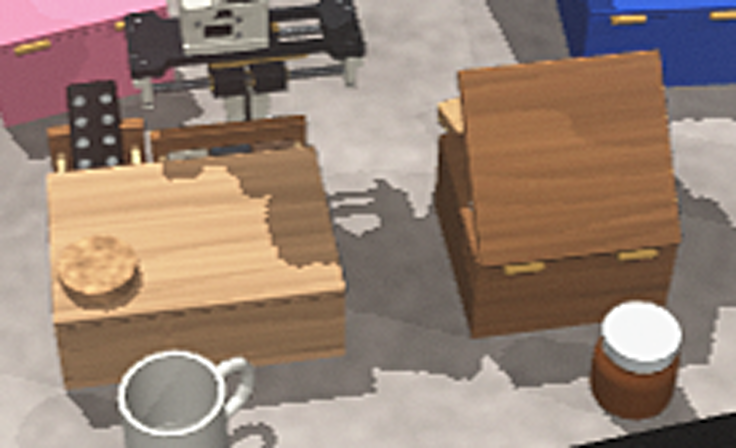

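The drawer is now sliding: its panel top has moved to about (230,130) in the crop and the narrow drawer hasn't changed. I'll keep pushing gently.

>>> servo_tool:
  targets: "-5 0 0 0;-5 0 0 0;-4 0 0 0;-4 0 0 0;-3 0 0 0;-2 0 0 0"

```text
time: 8.3
tool_pos: [0.4983, -0.0908, 0.0313]
tool_rot: [-3.132, 0.006, 3.062]
contact_force: [-1.2, -1.3, 1.3]
opening: 0.0005
```

>>> servo_tool:
  targets: "-2 0 0 0;-2 0 0 0;-2 0 0 0"

```text
time: 8.68
tool_pos: [0.5045, -0.0914, 0.0313]
tool_rot: [-3.132, 0.006, 3.062]
contact_force: [-2.1, -0.6, 0.1]
opening: 0.0003
```

>>> servo_tool:
  targets: "-2 0 0 0;-2 0 0 0;-2 0 0 0"

```text
time: 9.05
tool_pos: [0.5064, -0.0914, 0.0311]
tool_rot: [-3.132, -0.003, 3.062]
contact_force: [-10.2, -0.7, 7.0]
opening: 0.0002
```

>>> servo_tool:
  targets: "-2 0 0 0;-2 0 0 0"

```text
time: 9.3
tool_pos: [0.506, -0.0912, 0.0311]
tool_rot: [-3.133, -0.013, 3.062]
contact_force: [-10.5, -2.6, 8.5]
opening: 0.0009
```

```bash
python3 shot.py 5
```

```text
(no output)
```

View pics/scene5.png

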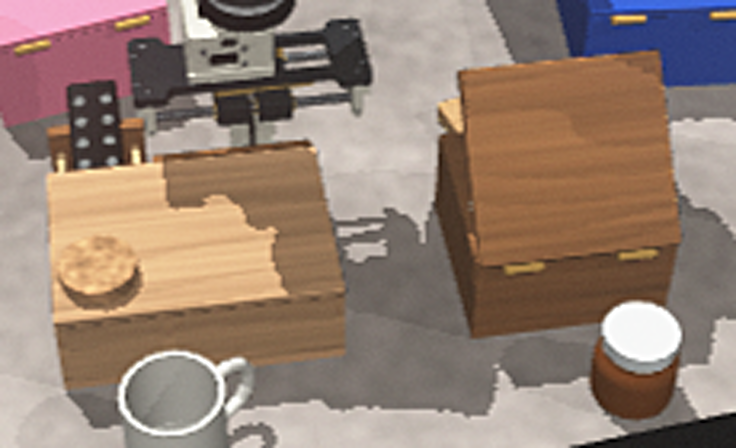

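The drawer front is flush: the panel is only a thin strip at (240,150), and the finger force shows it is at its stop. Next I back off, lift, and go over to the lid.

>>> servo_tool:
  targets: "15 0 0 0;20 0 0 0;0 0 -40 0;0 0 -50 0;0 0 -50 0;0 0 -50 0;-12 24 -5 0;-12 24 0 0;-12 24 0 0;-12 24 0 0;-12 24 0 0;-12 24 0 0;-12 24 0 0;-12 24 0 0;-12 22 0 0;0 0 0 0"

```text
time: 11.4
tool_pos: [0.6105, 0.1277, 0.2367]
tool_rot: [-3.139, 0.014, 3.063]
contact_force: [-1.6, -0.1, 0.5]
opening: 0.0004
```

```bash
python3 shot.py 6
```

```text
(no output)
```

View pics/scene6.png

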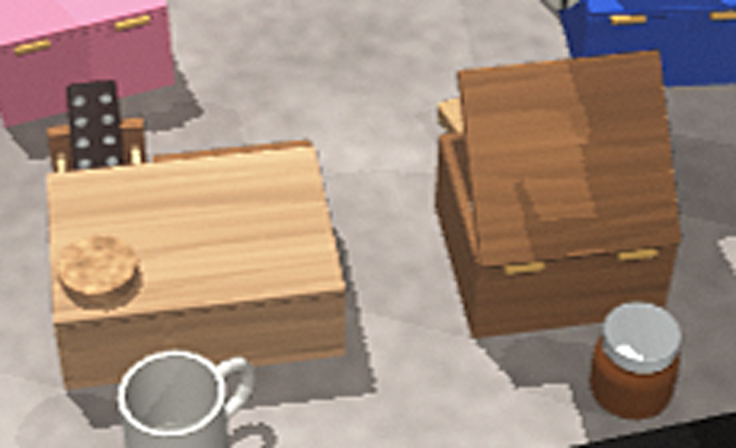

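View pics/top6.png

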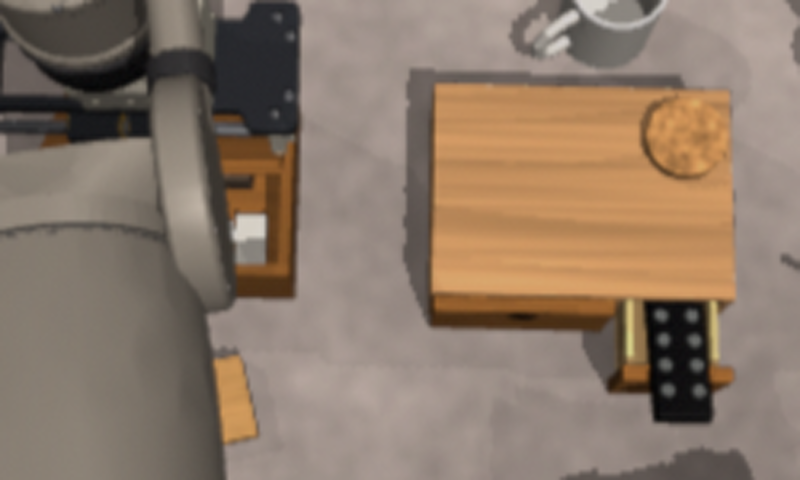

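The wide drawer is shut, and the narrow drawer and coasters look unchanged. Next I check where the tip sits over the lid.

```bash
cat > z.py <<'E'
import pickle,cv2,sys
from h import *
from cell import telemetry
t=telemetry.observe()["tool_pos"];print(t)
p=pickle.load(open(f"scene{sys.argv[1]}.pkl","rb"));a=p["color"][140:300,320:440,::-1]
a=cv2.resize(a,None,fx=3.7,fy=3.7,interpolation=cv2.INTER_CUBIC)
u=(proj("scene",t+[0,0,.015])-(320,140))*3.7
cv2.circle(a,tuple(int(v) for v in u),4,(0,0,255),1)
cv2.imwrite(f"pics/l{sys.argv[1]}.png",a)
E
python3 z.py 6
```

```text
[0.60975028 0.1261555  0.23693903]
```

View pics/l6.png

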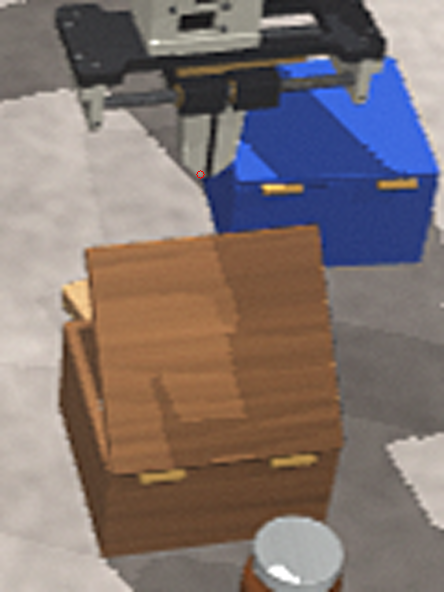

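>>> servo_tool:
  targets: "-12 5 10 0;0 0 20 0;0 0 12 0;0 0 3 0;0 0 0 0"

```text
time: 12.12
tool_pos: [0.6245, 0.1277, 0.1903]
tool_rot: [-3.138, 0.015, 3.059]
contact_force: [0.0, -0.5, -0.1]
opening: 0.0003
```

>>> servo_tool:
  targets: "0 0 5 0;0 0 4 0;0 0 4 0;0 0 4 0;0 0 3 0;3 0 4 0;3 0 4 0"

```text
time: 13.0
tool_pos: [0.6197, 0.1281, 0.1624]
tool_rot: [-3.139, 0.019, 3.059]
contact_force: [-1.1, -0.1, 0.9]
opening: 0.0004
```

```bash
python3 shot.py 7;python3 z.py 7
```

```text
[0.61926492 0.12814411 0.16198088]
```

View pics/l7.png

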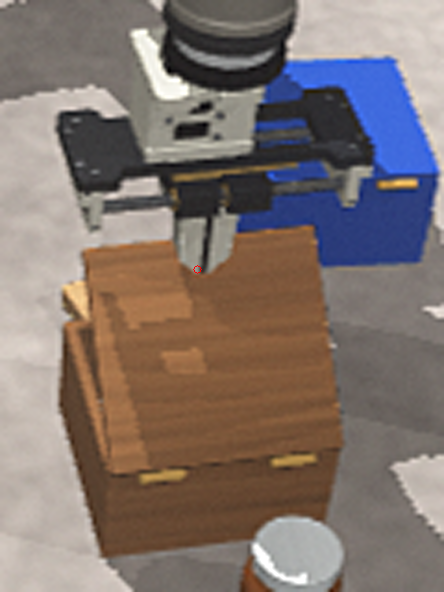

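Contact is made and the lid has begun to move (its free edge is now at about row 232). I'll follow the arc slowly.

>>> servo_tool:
  targets: "4 0 4 0;3 0 4 0;3 0 4 0;3 0 4 0;3 0 4 0;3 0 4 0;2 0 4 0;2 0 4 0;2 0 4 0;2 0 4 0"

```text
time: 14.35
tool_pos: [0.5912, 0.1305, 0.1191]
tool_rot: [-3.139, 0.018, 3.059]
contact_force: [-1.1, 0.1, 1.7]
opening: 0.0005
```

>>> servo_tool:
  targets: "2 0 4 0;1 0 4 0;1 0 4 0;1 0 3 0;1 0 3 0;1 0 3 0;0 0 3 0;0 0 3 0"

```text
time: 15.35
tool_pos: [0.5841, 0.131, 0.0899]
tool_rot: [-3.139, 0.017, 3.059]
contact_force: [-1.2, -0.5, 1.8]
opening: 0.0004
```

```bash
python3 shot.py 8;python3 z.py 8
```

```text
[0.58394977 0.13095847 0.08968305]
```

View pics/l8.png

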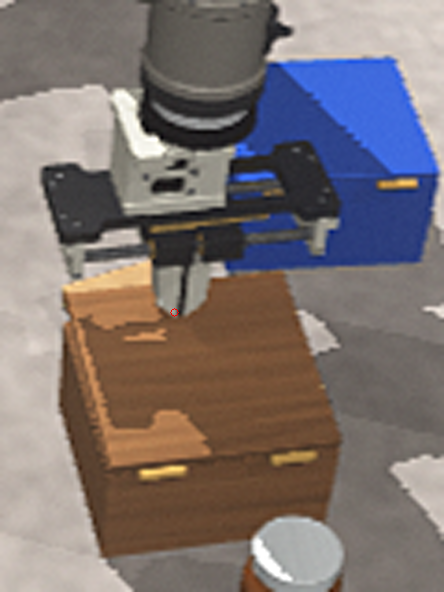

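The lid is nearly level. I'll make the last few millimetres in small steps and watch the force.

>>> servo_tool:
  targets: "0 0 2 0;0 0 2 0;0 0 2 0;0 0 2 0"

```text
time: 15.95
tool_pos: [0.5842, 0.1309, 0.0814]
tool_rot: [-3.139, 0.017, 3.059]
contact_force: [-0.1, 0.7, 0.9]
opening: 0.0004
```

>>> servo_tool:
  targets: "0 0 2 0;0 0 2 0;0 0 2 0"

```text
time: 16.32
tool_pos: [0.5842, 0.1309, 0.0749]
tool_rot: [-3.139, 0.017, 3.059]
contact_force: [-0.3, -0.1, 0.5]
opening: 0.0006
```

>>> servo_tool:
  targets: "0 0 2 0;0 0 2 0"

```text
time: 16.58
tool_pos: [0.5843, 0.1309, 0.0717]
tool_rot: [-3.139, 0.017, 3.059]
contact_force: [-6.2, -1.1, 17.0]
opening: 0.0006
```

```bash
python3 shot.py 9;python3 z.py 9
```

```text
[0.58426947 0.13089914 0.07178637]
```

View pics/l9.png

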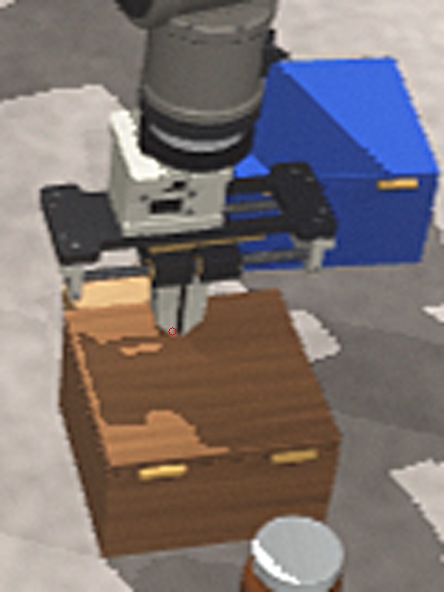

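At 17 N the lid is against its stop and looks level. I'll lift off, move clear, and check.

>>> servo_tool:
  targets: "0 0 -5 0;0 0 -15 0;0 0 -40 0;0 0 -50 0;0 0 -50 0;30 0 -10 0;40 0 0 0;40 0 0 0;40 0 0 0;40 0 0 0;0 0 0 0"

```text
time: 18.05
tool_pos: [0.3883, 0.1476, 0.2512]
tool_rot: [3.141, 0.029, 3.058]
contact_force: [0.4, -0.4, 0.4]
opening: 0.0006
```

```bash
python3 shot.py 10; python3 - <<'E'
import pickle,cv2
from h import *
from fit import fb,fu
b=least_squares(fb,[.5,.2,0,.9],loss="soft_l1").x;u=least_squares(fu,[.5,-.1,0,.05,.05],loss="soft_l1").x
import numpy as np
out=[]
for n,o in(("scene",(200,185)),("top",(195,140))):
  f=3.2
  a=cv2.imread(f"pics/{n}10.png")
  for q,l in[(b,(-.077,.08,.095)),(b,(-.077,-.08,.095)),(u,(-.092,.108,.076)),(u,(-.092,-.024,.076))]:
    v=(proj(n,W(q,l))-o)*f;cv2.circle(a,tuple(int(x) for x in v),5,(0,0,255),1)
  cv2.imwrite(f"pics/{n}10m.png",a)
E
```

```text
(no output)
```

View pics/scene10m.png

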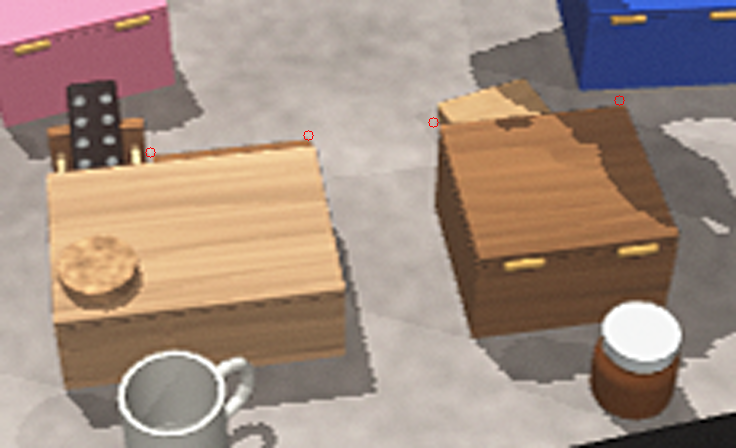

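View pics/top10m.png

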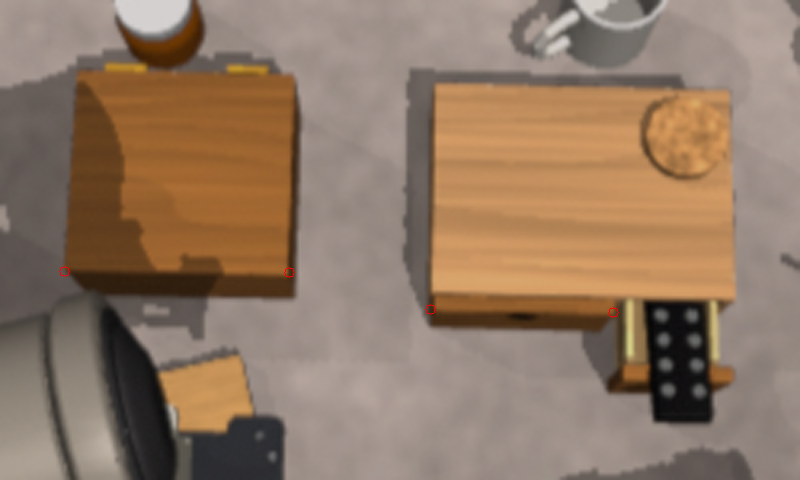

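```bash
python3 - <<'E'
from cell import robot
print(robot.hand_in())
E
```

```text
the job is handed in; nothing more can be done
None
```

I pushed the wide drawer fully shut, then eased the lid of the wooden games box down in small steps until it was closed. I handed in at about 18 s of the 48 s allowed.

- **Drawer:** it stopped against the fingertips at about 10 N. In both final views its front edge lies where the fitted model puts it when shut.
- **Lid:** it came down at about 0.3 rad/s and reached its stop at about 17 N. It looks level in both final views, with its edge within about 2–3 px of the closed position. I saw the same size of offset when I first fitted the scene.
- **Everything else:** the narrow drawer with the remote, the coasters, mug and candle jar look unchanged in the final close-ups. The arm partly hid the card deck in the top view, but what shows of it is where it was. I didn't check the bottle, paper roll, plant pot or the pink and blue boxes in full final views, though nothing was moved near them.

**Disagreement with the description:** the real fingertips stood about 29 mm higher than the stated tool geometry and reported height imply. Because of this, my first push passed over the drawer's front panel without moving it, and I felt no contact. I measured the offset in the images, corrected for it and pushed again.

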